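# Ratchet the carving turntable round to its mark

### The job

The violin neck on the toothed turntable must be turned so that the turntable's brass arrow points at the brass mark on its stand. Take the red knob of the ratchet lever and swing the lever anticlockwise (seen from above) back to its stop, which only clicks over the teeth, then swing it clockwise so that it grips and carries the turntable round until arrow and mark line up, and let go of the knob. Move the turntable by its lever only, touching neither it nor the neck, and leave the spare stand with the black knob, the varnish jar and the brass finger plane where they are.

Things in the scene. Friction and masses are not known exactly. Their poses are not given: they have to be found in the camera images.
- stand: Fixed iron stand, grey foot 170 mm across, carrying the ratchet lever and above it the toothed turntable. Origin: on the vertical axis of both, at the bench top. Its -x axis points (towards the robot, within 15 degrees) at the brass mark, an upright brass blade with a cap 10 mm wide and 26 mm long, 100 mm from the axis, top 55 mm above the bench; z up.
- turntable: Toothed steel turntable, 157 mm across, wooden top 50 mm above the bench, with a violin neck fixed on it (up to 82 mm above the bench). Origin on the axis; x points along the brass arrow on its top and the neck's scroll end. Starts with the arrow 46 to 69 degrees anticlockwise (from above) of the mark. Stays where left; the lever turns it clockwise only.
- lever (a joint): Lever angle, rad, growing clockwise from above, stops at 0 and 1.9; starts at 1.35 to 1.75. At q the arm points 1.0 - q rad anticlockwise of the stand's +x. Falling: freewheels (1.5 N at the knob), the turntable stays. Rising: after up to 0.22 rad idle the pawl catches and the turntable turns along, angle for angle (4 N). Stays where left. Must be swung back before it can reach the mark.
- lever_knob (a point): Middle of the red upright knob at the lever's end, on its axis, 130 mm from the stand's axis and 115 mm above the bench. Round, 28 mm in diameter, from 76 to 140 mm above the bench; it spins freely on its post, so it can be led round an arc without turning the gripper.
- spare_lever_knob (a point): Leave alone: middle of the black upright knob (same size and height) of the spare stand, with a green foot and a bare toothless aluminium plate; it lies to the left or right of the other stand.
- jar: Leave alone: amber varnish jar with black cap, 56 mm across, 85 mm high, loose. Origin under its centre.
- plane: Leave alone: small brass finger plane, 90 x 30 x 37 mm, loose on the bench. Origin under its centre, x along its length.

How it is judged:
By the outcome, as a careful person would: the job done as asked, in the order asked, and still so for the second after the job is handed in, with the robot touching nothing.
It also fails if it takes over 51 s, if anything falls off the work surface, if the arm or the gripper's body presses on something with over 40 N, if the wrist force passes 120 N, or if a joint passes its speed limit or range.

### The arm

A 6-joint arm with a two-finger parallel gripper is mounted at the origin on the work surface. World frame = base frame: x ahead of the robot, y to its left, z up, the work surface at z = 0. Lengths are in mm, angles in rad, forces in N, time in s.
With the tool pointing down it reaches from about 350 to 775 mm from the base axis. Payload 7.3 kg.
Tool frame: the origin (TCP) lies on the centre line of the jaws, within the pads' length; the fingertips stand 17 mm ahead of it and the grasp point (between the pads) lies 2 mm behind it; z points along the fingers, y is the line along which they close (so a half turn about z gives the same grasp; the last joint's range is limited). The gripper opens to 92 mm and grips with 3 to 60 N. Pads are 19 mm wide; open, the fingers measure 130 mm over their backs; the gripper's body (75 mm by 190 mm) begins 47 mm behind the grasp point.
Start: joints at [-1.412, 0.342, 1.524, -0, 1.275, -0.146], TCP at [157.576, -500.812, 243.741] pointing down, gripper open.
Joint ranges: [-2.53, 2.53], [-0.77, 2.02], [0.04, 2.7], [-1, 4.14], [0.28, 2.66], [-3.11, 3.11]. Speed limits (rad/s): [2.57, 2.57, 3.14, 3.14, 3.14, 3.14].

### API

Orientations are given as [roll, pitch, yaw] about the fixed x, y, z axes, in that order (R = Rz(yaw) Ry(pitch) Rx(roll)).
In Python, from plant import bot gives the robot as it stands. The module is installed in compiled form; this text tells all that it offers.
- The arm moves only by the shell command python3 -m pendant 'ROWS'. ROWS is JSON, a list of rows, each a list of 3 entries, a list of its own where there are three numbers: the shift along the world's x, y, z as a fraction of full scale, then the turn, a rotation vector about the world's x, y, z as a fraction of full scale, then the opening, from -1 (shut) to 1 (fully open), so that 0 is half open. In form: [[[tx, ty, tz], [rx, ry, rz], claw], ...]. A call has exactly 10 rows; each row shifts and turns the commanded pose from where the row before left it; what a row does not reach is not made up. Full scale, the value 1, is 30 mm for a shift and 0.12 rad for a turn. A row lasts 1/12 s, in which the tool goes at most 41.7 mm and 7.16 degrees, less where a joint would pass 70% of its speed; a pose out of reach is approached as far as the arm can. A call with a number of a shift or a turn outside -1 to 1 is refused whole. A call with a gripper value outside its range is refused whole. The fingers move at their own pace and stop on an object; the grip force is fixed at half the most. Time passes only in rows, so rows that do not move let the fingers close, or fill a call up. It gives the time, the measured TCP pose, the force, the opening and the grip force at its end, in the units of the state.
- bot.get_obs(): the state, without advancing time (a new reading comes with each control period).
- bot.capture(name): name is "side" or "top"; returns the picture (480x640x3 uint8, blue, green, red); there is no depth.
- bot.camera_params(name): a dict with "fovy" (degrees; the focal length in pixels is half the picture's height over the tangent of half this angle, whatever the lens; pixels are square), "cx", "cy" (the principal point, pixels), "camera_from_world" (4x4, takes a point from world to camera coordinates). Camera axes: x right, y down, z forward; pixel columns grow to the right and rows downward; lengths in mm; the calibration is good to about 2 mm. A picture is of the moment at which its call begins. camera_params takes no time and is no camera call.
- bot.close_job(): hands the job in; it is judged then, once.
The state is a dict: "time": time; "joint_positions": joint angles; "dq": joint speeds; "tau": joint torques, N m; "tool_pos": TCP position; "tcp_rot": TCP orientation; "contact_force": force on the tool from outside, world axes, zero at the start; "moment": the same for the moment, N m; "grip_width": finger opening in mm; "finger_force": force on a finger pad.
Only numpy, scipy, OpenCV 4.12 (cv2) and the standard library are available. Lean on these libraries where they do the work, as an engineer would, in place of code of your own. Each camera call takes 0.05 s, during which the arm holds its last target. There are 200 camera calls.

## Working session

There is one attempt and no reset: what is moved stays moved. The work goes in short steps, Python scripts to look and compute and a shell command to move; the robot and the scene stay as the last step left them, time stands still between calls to the robot, and variables do not carry over. Pictures are saved under pics/ and viewed, at most 10 in all, crops included, and the job is handed in when it is done.

```bash
mkdir -p pics; python3 - <<'E'
from plant import bot
import cv2
for n in("side","top"):
    cv2.imwrite(f"pics/{n}0.png",bot.capture(n)); p=bot.camera_params(n); print(n,p)
o=bot.get_obs(); print(o["time"],o["tool_pos"],o["tcp_rot"],o["grip_width"])
E
```

```text
side {'fovy': 44.285913204028795, 'cx': 320.03104472546346, 'cy': 241.54953207339804, 'camera_from_world': array([[-9.70102030e-01, -2.42172238e-01,  1.59580181e-02,
         5.43656961e+02],
       [-1.54576985e-01,  5.65841635e-01, -8.09894561e-01,
         1.44220435e+02],
       [ 1.87104267e-01, -7.88147100e-01, -5.86358374e-01,
         1.12167316e+03],
       [ 0.00000000e+00,  0.00000000e+00,  0.00000000e+00,
         1.00000000e+00]])}
top {'fovy': 56.794538473255685, 'cx': 320.7828848072586, 'cy': 246.96281184411873, 'camera_from_world': array([[-2.75166957e-02, -9.98767046e-01, -4.13185043e-02,
         9.17789854e+01],
       [-9.97149928e-01,  3.03299692e-02, -6.90804930e-02,
         5.57040911e+02],
       [ 7.02485089e-02,  3.92998767e-02, -9.96755069e-01,
         8.74090006e+02],
       [ 0.00000000e+00,  0.00000000e+00,  0.00000000e+00,
         1.00000000e+00]])}
0.1 [ 157.51194877 -500.46236323  243.12589124] [-3.14023724e+00 -1.81277606e-04  3.04821865e-01] 91.72488898915265
```

View pics/top0.png

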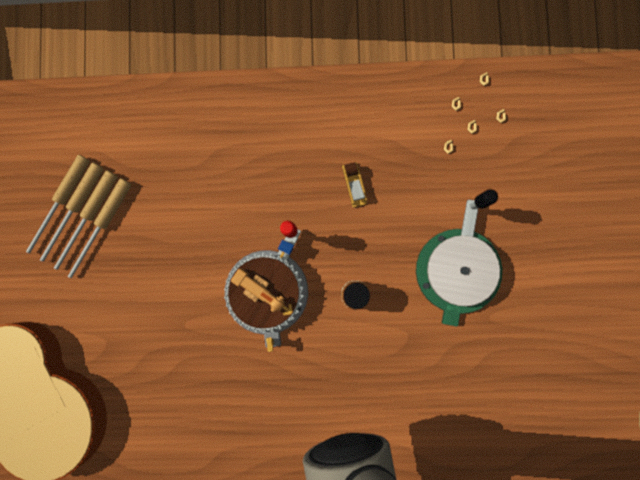

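View pics/side0.png

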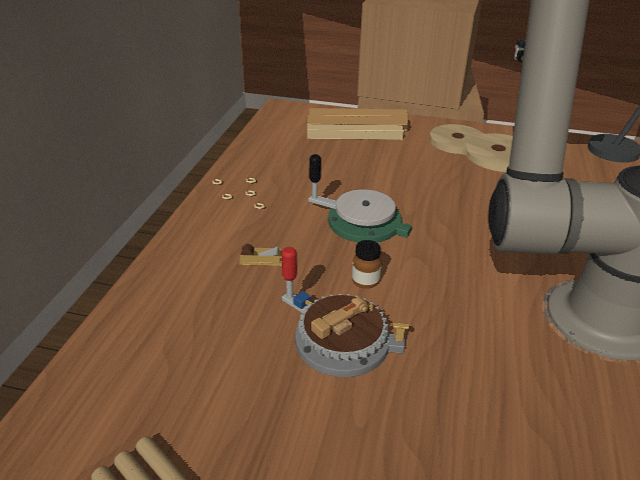

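The top view shows the work stand at (266,292), red knob at (289,229), mark at about (269,343) and arrow tip at about (291,312). The jar is at (355,295), the plane at (355,187) and the spare knob at (486,198). Next I measure these.

```bash
cat > h.py <<'E'
import numpy as np, cv2
from plant import bot
def ray(n,uv):
    p=bot.camera_params(n); T=p["camera_from_world"]; f=240/np.tan(np.radians(p["fovy"]/2))
    d=np.array([(uv[0]-p["cx"])/f,(uv[1]-p["cy"])/f,1.]); R=T[:3,:3]
    return -R.T@T[:3,3], R.T@d
def onz(n,uv,z):
    o,d=ray(n,uv); return o+d*(z-o[2])/d[2]
def proj(n,P):
    p=bot.camera_params(n); f=240/np.tan(np.radians(p["fovy"]/2)); T=p["camera_from_world"]
    c=T[:3,:3]@np.array(P)+T[:3,3]; return np.array([f*c[0]/c[2]+p["cx"],f*c[1]/c[2]+p["cy"]])
def tri(a,b):
    (o1,d1),(o2,d2)=ray("top",a),ray("side",b)
    t=np.linalg.lstsq(np.c_[d1,-d2],o2-o1,rcond=None)[0]
    return (o1+t[0]*d1+o2+t[1]*d2)/2, np.linalg.norm(o1+t[0]*d1-o2-t[1]*d2)
def red(im):
    h=cv2.cvtColor(im,cv2.COLOR_BGR2HSV)
    m=((h[...,0]<5)|(h[...,0]>174))&(h[...,1]>190)&(h[...,2]>90)
    n,l,s,c=cv2.connectedComponentsWithStats(m.astype(np.uint8)); i=1+s[1:,4].argmax(); return s[i],c[i]
E
python3 - <<'E'
from h import *
t=cv2.imread("pics/top0.png"); s=cv2.imread("pics/side0.png")
rt,rs=red(t),red(s); print(rt,rs); k=tri(rt[1],rs[1]); print("knob",k)
# plate outline incl. teeth: grey low saturation region near stand
h=cv2.cvtColor(t,cv2.COLOR_BGR2HSV); 
m=((h[...,1]<60)&(h[...,2]>60)).astype(np.uint8); m[:240]=0;m[345:]=0;m[:,:215]=0;m[:,320:]=0
pts=cv2.findNonZero(m); hull=cv2.convexHull(pts)
print(cv2.minEnclosingCircle(hull))
cv2.imwrite("pics/c1.png",np.hstack([cv2.resize(t[215:365,200:350],(560,560),interpolation=cv2.INTER_CUBIC)]))
E
```

```text
(array([280, 221,  14,  15, 160], dtype=int32), array([286.7625 , 227.69375])) (array([282, 247,  14,  33, 219], dtype=int32), array([289.29223744, 263.31506849]))
knob (array([588.25772197, 132.82612029, 110.58528892]), np.float64(4.15102092085536))
((277.9225158691406, 290.7242431640625), 53.84937286376953)
```

View pics/c1.png

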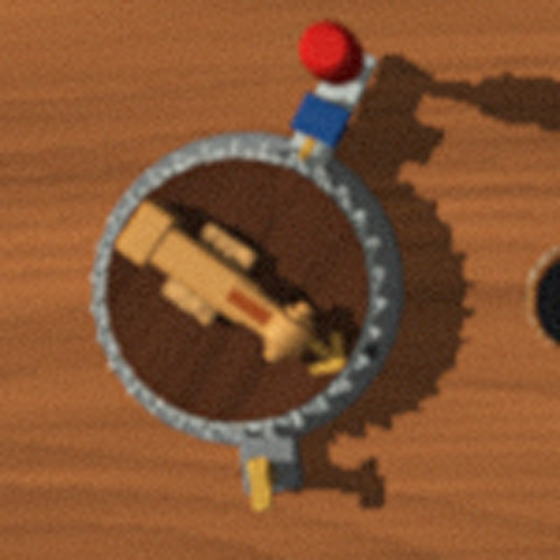

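```bash
cat >> h.py <<'E'
def ang(v): return np.degrees(np.arctan2(v[1],v[0]))
def blobs(m,minA=6):
    n,l,s,c=cv2.connectedComponentsWithStats(m.astype(np.uint8))
    return [(s[i,4],c[i],np.argwhere(l==i)[:,::-1]) for i in range(1,n) if s[i,4]>=minA]
def yellow(im):
    h=cv2.cvtColor(im,cv2.COLOR_BGR2HSV).astype(int)
    return (h[...,0]>=17)&(h[...,0]<=32)&(h[...,1]>130)&(h[...,2]>110)
E
python3 - <<'E'
from h import *
t=cv2.imread("pics/top0.png"); s=cv2.imread("pics/side0.png")
h=cv2.cvtColor(t,cv2.COLOR_BGR2HSV)
# grey teeth ring: fit circle by outer hull, z~45
w=np.zeros((480,640),bool); w[215:365,200:350]=1
g=w&(h[...,1]<75)&(h[...,2]>70)
b=max(blobs(g),key=lambda b:b[0]); P=np.array([onz("top",p,47)[:2] for p in b[2]])
c=np.array(onz("top",(264,293),47)[:2])
r=np.hypot(*(P-c).T); Q=P[(r>60)&(r<84)]
from scipy.optimize import least_squares
f=least_squares(lambda x:np.hypot(Q[:,0]-x[0],Q[:,1]-x[1])-x[2],[*c,74],loss="soft_l1"); print("axis ring",f.x,len(Q))
d=w&(h[...,2]<95)&(h[...,1]>100)
for a,ctr,pts in blobs(yellow(t)&w): print("yellow",a,ctr,onz("top",ctr,55)[:2],onz("top",ctr,51)[:2])
hs=h.astype(int); R=w&((h[...,0]<8)|(h[...,0]>172))&(h[...,1]>170)&(h[...,2]>70)
for a,ctr,pts in blobs(R,40):
    q,rad=cv2.minEnclosingCircle(pts.astype(np.float32)); print("red",a,ctr,q,rad,onz("top",q,130))
hs=cv2.cvtColor(s,cv2.COLOR_BGR2HSV); R=((hs[...,0]<8)|(hs[...,0]>172))&(hs[...,1]>170)&(hs[...,2]>70)
a,ctr,pts=max(blobs(R),key=lambda b:b[0]); print(a,ctr,pts.min(0),pts.max(0))
print(tri((288.4,229),(pts.min(0)+pts.max(0))/2))
for i in (f.x[:2],): print(proj("side",(*i,50)),proj("top",(*i,50)))
E
```

```text
axis ring [472.73125607 189.63137796  74.21471071] 1197
yellow 11 [281.81818182 254.36363636] [544.96366327 150.48614207] [545.18911199 150.99896017]
yellow 50 [237.44 277.36] [502.73986992 238.16557103] [502.76859184 239.08690037]
yellow 114 [251.20175439 288.13157895] [481.14526748 211.54250945] [481.07337699 212.33979807]
yellow 8 [263.875 283.5  ] [489.43336025 186.64185678] [489.40008519 187.32312963]
yellow 34 [273.88235294 302.91176471] [451.5359753  167.89317561] [451.32613081 168.48709562]
yellow 35 [287.77142857 312.25714286] [432.96984219 141.36531329] [432.67349537 141.83563612]
yellow 75 [269.26666667 344.41333333] [372.5819992  178.39973313] [372.00429662 179.04260472]
red 211 [287.66350711 228.11848341] (288.2200012207031, 228.22000122070312) 8.909463882446289 [587.0166768  128.42026834 130.        ]
452 [288.88053097 263.02876106] [281 247] [296 279]
(array([588.14474077, 130.49932607, 109.14351598]), np.float64(0.33388904185506757))
[342.86735804 320.4388112 ] [262.94286914 292.10589487]
```

Knob at about (588,130), axis (472.7,189.6), stand yaw 6.4°, lever q about 1.59, and the arrow about 44–48° anticlockwise of the mark. Moving now.

```bash
python3 -m pendant '[[[0.3,0.5,0],[0,0,0],1],[[0.65,0.95,0],[0,0,0],1],[[0.65,0.95,0],[0,0,0],1],[[0.65,0.95,0],[0,0,0],1],[[0.65,0.95,0],[0,0,0],1],[[0.65,0.95,0],[0,0,0],1],[[0.65,0.95,0],[0,0,0],1],[[0.65,0.95,0],[0,0,0],1],[[0.65,0.95,0],[0,0,0],1],[[0.65,0.95,0],[0,0,0],1]]'
python3 -m pendant '[[[0.65,0.95,0],[0,0,0],1],[[0.65,0.95,0],[0,0,0],1],[[0.65,0.95,0],[0,0,0],1],[[0.65,0.95,0],[0,0,0],1],[[0.65,0.95,0],[0,0,0],1],[[0.65,0.95,0],[0,0,0],1],[[0.65,0.95,0],[0,0,0],1],[[0.65,0.95,0],[0,0,0],1],[[0.65,0.95,0],[0,0,0],1],[[0.65,0.95,0],[0,0,0],1]]'
```

```text
time: 0.93
tool_pos: [342.5, -227.7, 243.6]
tcp_rot: [-3.141, 0.0, 0.305]
contact_force: [1.4, -0.6, 0.5]
grip_width: 91.5
finger_force: 0.0
time: 1.77
tool_pos: [537.5, 57.4, 243.4]
tcp_rot: [-3.142, 0.001, 0.305]
contact_force: [0.3, 0.6, 0.8]
grip_width: 91.4
finger_force: 0.0
```

```bash
python3 -m pendant '[[[0.57,0.8,0],[0,0,0],1],[[0.57,0.8,0],[0,0,0],1],[[0.55,0.8,0],[0,0,0],1],[[0,0,0],[0,0,0],1],[[0,0,-0.5],[0,0,0],1],[[0,0,-0.5],[0,0,0],1],[[0,0,-0.5],[0,0,0],1],[[0,0,-0.5],[0,0,0],1],[[0,0,0],[0,0,0],1],[[0,0,0],[0,0,0],1]]'
python3 - <<'E'
from h import *
im=[bot.capture("top"),bot.capture("side")]
cv2.imwrite("pics/a.png",np.hstack([cv2.resize(im[0][150:350,180:380],(400,400)),cv2.resize(im[1][170:370,200:400],(400,400))])); print(bot.get_obs()["tool_pos"])
E
```

```text
time: 2.6
tool_pos: [587.1, 127.3, 183.1]
tcp_rot: [-3.141, 0.002, 0.305]
contact_force: [-0.3, -0.3, 0.3]
grip_width: 92.2
finger_force: 0.0
[588.16035291 127.50767156 184.67674522]
```

View pics/a.png

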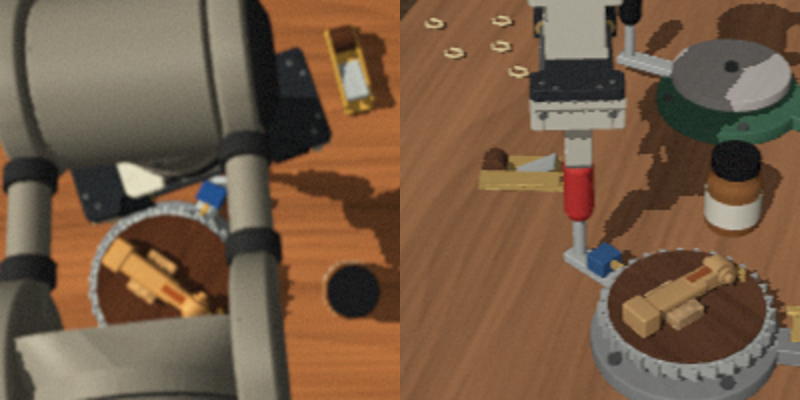

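The gripper is aligned above the red knob: in the left panel the black gripper body is next to the blue pawl, and in the right panel the finger is over the knob at (578,190). I descend and close.

```bash
python3 -m pendant '[[[0,0.1,-0.46],[0,0,0],1],[[0,0,-0.46],[0,0,0],1],[[0,0,-0.46],[0,0,0],1],[[0,0,-0.46],[0,0,0],1],[[0,0,-0.46],[0,0,0],1],[[0,0,0],[0,0,0],1],[[0,0,0],[0,0,0],-1],[[0,0,0],[0,0,0],-1],[[0,0,0],[0,0,0],-1],[[0,0,0],[0,0,0],-1]]'
python3 -m pendant '[[[0,0,0],[0,0,0],-1],[[0,0,0],[0,0,0],-1],[[0,0,0],[0,0,0],-1],[[0,0,0],[0,0,0],-1],[[0,0,0],[0,0,0],-1],[[0,0,0],[0,0,0],-1],[[0,0,0],[0,0,0],-1],[[0,0,0],[0,0,0],-1],[[0,0,0],[0,0,0],-1],[[0,0,0],[0,0,0],-1]]'
python3 - <<'E'
from h import *
A=np.array([472.7,189.6]); p=bot.get_obs()["tool_pos"][:2]-A; print(p,np.hypot(*p),ang(p))
# arc waypoints ccw from here to q=0 and beyond
a0=ang(p); 
pts=np.array([A+130*np.array([np.cos(np.radians(a)),np.sin(np.radians(a))]) for a in np.linspace(a0,63.7,21)])
print(np.round(np.diff(pts,axis=0)/30,2).tolist())
E
```

```text
time: 3.53
tool_pos: [588.4, 130.8, 116.0]
tcp_rot: [3.141, -0.002, 0.305]
contact_force: [-0.1, -0.2, 0.2]
grip_width: 69.3
finger_force: 0.0
time: 4.37
tool_pos: [588.1, 130.4, 114.7]
tcp_rot: [3.141, -0.0, 0.305]
contact_force: [2.7, -2.9, -0.8]
grip_width: 27.1
finger_force: 30.0
[115.37949321 -59.16572037] 129.66499111489878 -27.14840363458235
[[0.14, 0.31], [0.12, 0.32], [0.09, 0.33], [0.07, 0.34], [0.04, 0.34], [0.01, 0.34], [-0.01, 0.34], [-0.04, 0.34], [-0.07, 0.34], [-0.09, 0.33], [-0.12, 0.32], [-0.15, 0.31], [-0.17, 0.3], [-0.19, 0.28], [-0.21, 0.27], [-0.24, 0.25], [-0.25, 0.23], [-0.27, 0.21], [-0.29, 0.19], [-0.3, 0.16]]
```

```bash
python3 -m pendant '[[[0.14,0.31,0],[0,0,0],-1],[[0.12,0.32,0],[0,0,0],-1],[[0.09,0.33,0],[0,0,0],-1],[[0.07,0.34,0],[0,0,0],-1],[[0.04,0.34,0],[0,0,0],-1],[[0.01,0.34,0],[0,0,0],-1],[[-0.01,0.34,0],[0,0,0],-1],[[-0.04,0.34,0],[0,0,0],-1],[[-0.07,0.34,0],[0,0,0],-1],[[-0.09,0.33,0],[0,0,0],-1]]'

```

```text
time: 5.2
tool_pos: [594.6, 231.7, 114.7]
tcp_rot: [-3.141, 0.002, 0.305]
contact_force: [-3.9, -4.6, 3.5]
grip_width: 27.2
finger_force: 30.0
```

```bash
python3 -m pendant '[[[-0.12,0.32,0],[0,0,0],-1],[[-0.15,0.31,0],[0,0,0],-1],[[-0.17,0.3,0],[0,0,0],-1],[[-0.19,0.28,0],[0,0,0],-1],[[-0.21,0.27,0],[0,0,0],-1],[[-0.24,0.25,0],[0,0,0],-1],[[-0.25,0.23,0],[0,0,0],-1],[[-0.27,0.21,0],[0,0,0],-1],[[0,0,0],[0,0,0],-1],[[0,0,0],[0,0,0],-1]]'

```

```text
time: 6.03
tool_pos: [545.5, 295.8, 114.7]
tcp_rot: [3.141, 0.004, 0.306]
contact_force: [-5.4, -5.9, 3.9]
grip_width: 27.1
finger_force: 30.0
```

```bash
python3 -m pendant '[[[-0.14,0.09,0],[0,0,0],-1],[[-0.14,0.09,0],[0,0,0],-1],[[-0.12,0.07,0],[0,0,0],-1],[[-0.12,0.06,0],[0,0,0],-1],[[-0.06,0.03,0],[0,0,0],-1],[[0,0,0],[0,0,0],-1],[[0,0,0],[0,0,0],-1],[[0,0,0],[0,0,0],-1],[[0,0,0],[0,0,0],-1],[[0,0,0],[0,0,0],-1]]'

```

```text
time: 6.87
tool_pos: [529.5, 305.1, 114.7]
tcp_rot: [3.14, 0.002, 0.305]
contact_force: [-1.7, -7.1, 3.5]
grip_width: 27.3
finger_force: 30.0
```

```bash
python3 -m pendant '[[[-0.06,0.03,0],[0,0,0],-1],[[-0.06,0.03,0],[0,0,0],-1],[[0,0,0],[0,0,0],-1],[[0,0,0],[0,0,0],-1],[[0,0,0],[0,0,0],-1],[[0,0,0],[0,0,0],-1],[[0,0,0],[0,0,0],-1],[[0,0,0],[0,0,0],-1],[[0,0,0],[0,0,0],-1],[[0,0,0],[0,0,0],-1]]'

```

```text
time: 7.7
tool_pos: [529.1, 305.3, 114.7]
tcp_rot: [3.137, -0.004, 0.304]
contact_force: [10.4, -13.5, -2.0]
grip_width: 27.5
finger_force: 30.0
```

At the stop (15 N tangential, lever at 64.0°, stand yaw about 6.6°). I check the arrow before the working stroke.

```bash
python3 - <<'E'
from h import *
t,s=bot.capture("top"),bot.capture("side"); cv2.imwrite("pics/t1.png",t); cv2.imwrite("pics/s1.png",s)
cv2.imwrite("pics/b.png",np.hstack([cv2.resize(t[240:360,210:330],(400,400),interpolation=cv2.INTER_CUBIC),cv2.resize(s[265:385,290:410],(400,400),interpolation=cv2.INTER_CUBIC)]))
E
```

```text
(no output)
```

View pics/b.png

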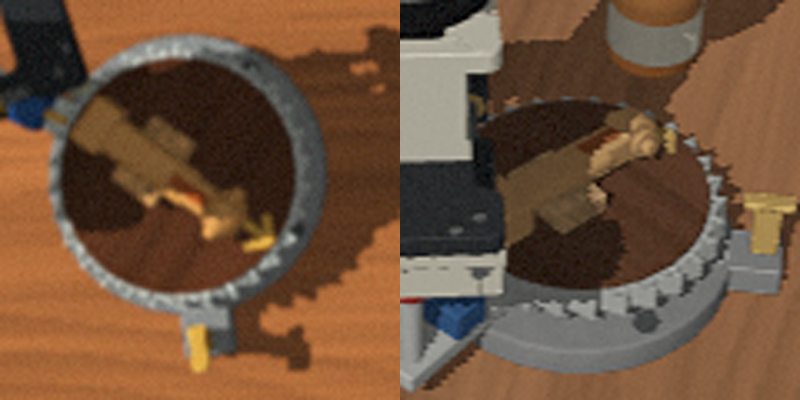

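```bash
cat >> h.py <<'E'
A=np.array([472.7,189.6])
def arrow(t,lo,hi):
    """yellow pixels on turntable at radius lo..hi: mean angle, list"""
    h=cv2.cvtColor(t,cv2.COLOR_BGR2HSV).astype(int)
    Y=(h[...,0]>=18)&(h[...,0]<=34)&(h[...,1]>110)&(h[...,2]>85)
    out=[]
    for y,x in np.argwhere(Y[230:365,200:350])+[230,200]:
        p=onz("top",(x,y),51)[:2]-A; r=np.hypot(*p)
        if lo<r<hi: out.append((r,ang(p),x,y))
    return np.array(out)
E
python3 - <<'E'
from h import *
for f in("top0","t1"):
    t=cv2.imread(f"pics/{f}.png")
    for lo,hi in((55,62),(58,72),(62,74),(88,115)):
        o=arrow(t,lo,hi)
        if len(o):
            o=o[(o[:,1]<-80)|(o[:,1]>160)]
            print(f,lo,hi,len(o),np.round(o[:,1].mean(),1),np.round([o[:,1].min(),o[:,1].max(),o[:,0].max()],1))
for px in((292.4,312),(292.5,312.9)): p=onz("top",px,51)[:2]-A; print(p,np.hypot(*p),ang(p))
# neck: butt centre & scroll centre
for px,z in(((200+145/3.733,215+232/3.733),70),((200+288/3.733,215+335/3.733),75)): p=onz("top",px,z)[:2]-A; print(p,ang(p))
E
```

```text
top0 55 62 27 -128.1 [-138.3 -116.5   61.7]
top0 58 72 36 -127.1 [-136.9 -116.5   68.7]
top0 62 74 18 -127.4 [-133.2 -122.1   68.7]
top0 88 115 73 -174.0 [-177.4 -170.8  113.9]
t1 55 62 30 -126.9 [-137.  -115.6   61.9]
t1 58 72 40 -126.6 [-136.9 -115.8   67.1]
t1 62 74 19 -126.7 [-133.2 -119.    67.1]
t1 88 115 76 -173.8 [-177.3 -169.9  113.6]
[-39.75195995 -56.7631444 ] 69.29843347506446 -125.00404897113748
[-41.48390188 -56.91729263] 70.4307625600101 -126.08626118024513
[30.26117653 42.40050258] 54.48460549116935
[-23.69651956 -30.79884246] -127.57455485052706
```

Arrow about -126.6° and mark about -173.7°, so 47° to go plus the idle. First stroke is 40° of lever, then I look again.

```bash
python3 - <<'E'
from h import *
pts=np.array([A+129*np.array([np.cos(np.radians(a)),np.sin(np.radians(a))]) for a in np.linspace(65,24,19)])
print(np.round(np.diff(pts,axis=0)/30,2).tolist())
E
```

```text
[[0.15, -0.08], [0.15, -0.08], [0.15, -0.09], [0.14, -0.09], [0.14, -0.1], [0.14, -0.1], [0.13, -0.11], [0.13, -0.11], [0.12, -0.12], [0.12, -0.12], [0.11, -0.13], [0.11, -0.13], [0.1, -0.14], [0.1, -0.14], [0.09, -0.15], [0.08, -0.15], [0.08, -0.15], [0.07, -0.15]]
```

```bash
python3 -m pendant '[[[0.15,-0.08,0],[0,0,0],-1],[[0.15,-0.08,0],[0,0,0],-1],[[0.15,-0.09,0],[0,0,0],-1],[[0.14,-0.09,0],[0,0,0],-1],[[0.14,-0.1,0],[0,0,0],-1],[[0.14,-0.1,0],[0,0,0],-1],[[0.13,-0.11,0],[0,0,0],-1],[[0.13,-0.11,0],[0,0,0],-1],[[0.12,-0.12,0],[0,0,0],-1],[[0.12,-0.12,0],[0,0,0],-1]]'
python3 -m pendant '[[[0.11,-0.13,0],[0,0,0],-1],[[0.11,-0.13,0],[0,0,0],-1],[[0.1,-0.14,0],[0,0,0],-1],[[0.1,-0.14,0],[0,0,0],-1],[[0.09,-0.15,0],[0,0,0],-1],[[0.08,-0.15,0],[0,0,0],-1],[[0.08,-0.15,0],[0,0,0],-1],[[0.07,-0.15,0],[0,0,0],-1],[[0,0,0],[0,0,0],-1],[[0,0,0],[0,0,0],-1]]'
python3 - <<'E'
from h import *
t=bot.capture("top"); cv2.imwrite("pics/t2.png",t)
p=bot.get_obs()["tool_pos"][:2]-A; print(p,np.hypot(*p),ang(p))
for lo,hi in((58,72),(62,74),(88,115)):
    o=arrow(t,lo,hi); a=np.unwrap(np.radians(o[:,1]),discont=np.pi)*180/np.pi; a=o[:,1]%360; k=(a>150)&(a<260);a=a[k]; print(lo,hi,len(a),a.mean().round(1),a.min().round(1),a.max().round(1))
cv2.imwrite("pics/c.png",cv2.resize(t[230:360,200:330],(520,520),interpolation=cv2.INTER_CUBIC))
E
```

```text
time: 8.63
tool_pos: [565.8, 278.5, 114.7]
tcp_rot: [-3.14, 0.003, 0.305]
contact_force: [-7.4, -1.4, 4.4]
grip_width: 27.1
finger_force: 30.0
time: 9.47
tool_pos: [589.7, 243.5, 114.7]
tcp_rot: [3.141, 0.0, 0.305]
contact_force: [-3.6, 0.5, 2.9]
grip_width: 27.3
finger_force: 30.0
[116.99725389  53.87452576] 128.8053645741627 24.724975600378862
58 72 44 196.3 186.6 206.8
62 74 21 196.1 188.2 202.8
88 115 73 186.1 182.7 190.1
```

View pics/c.png

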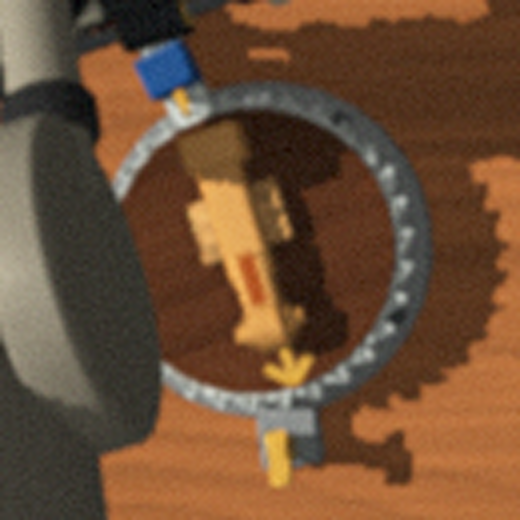

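The picture shows the arrow at about 196.4° (crop (290,375)) and the mark at 186.1° (crop (278,455)), so about 10° is left. I advance 8° more.

```bash
python3 -m pendant '[[[0.05,-0.11,0],[0,0,0],-1],[[0.04,-0.11,0],[0,0,0],-1],[[0.04,-0.11,0],[0,0,0],-1],[[0.04,-0.11,0],[0,0,0],-1],[[0.04,-0.11,0],[0,0,0],-1],[[0,0,0],[0,0,0],-1],[[0,0,0],[0,0,0],-1],[[0,0,0],[0,0,0],-1],[[0,0,0],[0,0,0],-1],[[0,0,0],[0,0,0],-1]]'
cat > m.py <<'E'
from h import *
import sys
T=[bot.capture("top") for _ in range(3)]; t=np.mean(T,axis=0).astype(np.uint8); cv2.imwrite(f"pics/{sys.argv[1]}.png",t)
p=bot.get_obs()["tool_pos"][:2]-A; print(p,np.hypot(*p),ang(p))
for lo,hi in((58,72),(62,74),(88,115)):
    a=arrow(t,lo,hi)[:,1]%360; a=a[(a>150)&(a<260)]; print(lo,hi,len(a),a.mean().round(1),a.min().round(1),a.max().round(1))
cv2.imwrite(f"pics/{sys.argv[1]}c.png",cv2.resize(t[280:360,230:310],(560,560),interpolation=cv2.INTER_CUBIC))
E
python3 m.py t3
```

```text
time: 10.35
tool_pos: [596.2, 226.7, 114.7]
tcp_rot: [3.141, 0.0, 0.305]
contact_force: [-3.9, -0.7, 2.4]
grip_width: 27.5
finger_force: 30.0
[123.47411827  37.21561781] 128.96069204212702 16.773027347833054
58 72 45 188.4 177.3 198.4
62 74 21 188.8 180.9 195.6
88 115 78 186.2 182.7 190.1
```

```bash
python3 -m pendant '[[[0.01,-0.05,0],[0,0,0],-1],[[0.02,-0.05,0],[0,0,0],-1],[[0.01,-0.05,0],[0,0,0],-1],[[0,0,0],[0,0,0],-1],[[0,0,0],[0,0,0],-1],[[0,0,0],[0,0,0],-1],[[0,0,0],[0,0,0],-1],[[0,0,0],[0,0,0],-1],[[0,0,0],[0,0,0],-1],[[0,0,0],[0,0,0],-1]]'
python3 m.py t4
```

```text
time: 11.33
tool_pos: [597.3, 222.7, 114.7]
tcp_rot: [-3.141, -0.0, 0.305]
contact_force: [-4.3, 3.5, 1.6]
grip_width: 27.0
finger_force: 30.0
[124.6140215   33.12999525] 128.94282043015562 14.888306258799018
58 72 42 187.2 177.3 198.4
62 74 18 187.2 180.9 193.4
88 115 79 186.2 182.7 190.1
```

View pics/t4c.png

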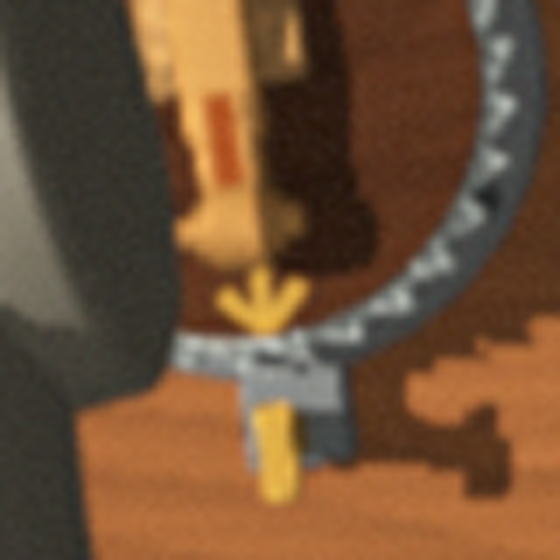

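Arrow and mark are visually in line: tip at crop (262,335) and mark from (272,405) to (285,500). About 0.3° is left, so I make a tiny nudge, release and rise.

```bash
python3 -m pendant '[[[0.01,-0.02,0],[0,0,0],-1],[[0,0,0],[0,0,0],-1],[[0,0,0],[0,0,0],-1],[[0,0,0],[0,0,0],-1],[[0,0,0],[0,0,0],1],[[0,0,0],[0,0,0],1],[[0,0,0],[0,0,0],1],[[0,0,0],[0,0,0],1],[[0,0,0],[0,0,0],1],[[0,0,0],[0,0,0],1]]'
python3 m.py t5
```

```text
time: 12.32
tool_pos: [597.9, 221.7, 114.7]
tcp_rot: [3.141, -0.0, 0.305]
contact_force: [-0.9, -1.0, -0.3]
grip_width: 62.7
finger_force: 0.0
[125.06631857  32.21120061] 129.14776608642663 14.442810809094622
58 72 43 186.4 175.4 198.4
62 74 19 186.3 179.2 191.7
88 115 76 186.2 182.7 190.1
```

Arrow 186.35° and mark 186.2°, so they are aligned. I retreat upward.

```bash
python3 -m pendant '[[[0,0,0],[0,0,0],1],[[0,0,0],[0,0,0],1],[[0,0,0],[0,0,0],1],[[0,0,0.3],[0,0,0],1],[[0,0,0.6],[0,0,0],1],[[0,0,0.8],[0,0,0],1],[[0,0,0.8],[0,0,0],1],[[0,0,0.8],[0,0,0],1],[[0,0,0.6],[0,0,0],1],[[0,0,0.3],[0,0,0],1]]'
python3 -m pendant '[[[0,0,0.3],[0,0,0],1],[[0,0.5,0],[0,0,0],1],[[0,0.8,0],[0,0,0],1],[[0,0.8,0],[0,0,0],1],[[0,0.8,0],[0,0,0],1],[[0,0.8,0],[0,0,0],1],[[0,0.5,0],[0,0,0],1],[[0,0.2,0],[0,0,0],1],[[0,0,0],[0,0,0],1],[[0,0,0],[0,0,0],1]]'
python3 m.py t6; python3 - <<'E'
from h import *
s=bot.capture("side"); t=cv2.imread("pics/t6.png")
cv2.imwrite("pics/d.png",np.hstack([cv2.resize(t[150:350,200:400],(400,400)),cv2.resize(s[180:380,220:420],(400,400))]))
E
```

```text
time: 13.3
tool_pos: [598.6, 222.2, 244.6]
tcp_rot: [3.141, -0.005, 0.305]
contact_force: [0.3, -0.9, 0.6]
grip_width: 91.8
finger_force: 0.0
time: 14.13
tool_pos: [597.3, 353.8, 248.7]
tcp_rot: [3.141, 0.002, 0.305]
contact_force: [-0.2, -0.0, -0.1]
grip_width: 91.8
finger_force: 0.0
[125.21258618 163.20678267] 205.70523971662823 52.50450409474694
58 72 43 186.4 175.4 196.6
62 74 19 186.7 179.2 193.4
88 115 75 186.2 182.7 190.1
```

View pics/d.png

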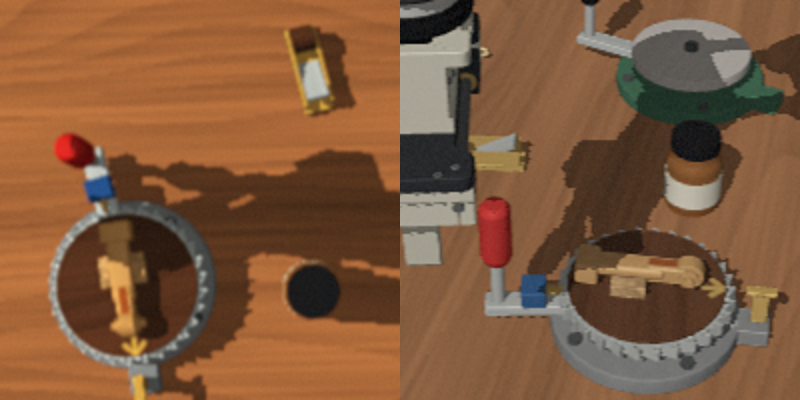

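The arrow at (137,345) points at the mark at (140,385), the gripper is clear, and the jar and plane have not moved.

```bash
python3 -c "
from plant import bot
print(bot.close_job())"
```

```text
the job is handed in; nothing more can be done
None
```

The job is handed in: the arrow points at the mark to within about 0.5° by the top camera, the knob is released, the jar and plane look unmoved, and the robot's clock read about 14 s.

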